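# Fit the tensioner cover plate on a drive unit

## Robot

A 6-joint arm with a two-finger parallel gripper is mounted at the origin on the work surface. World frame = base frame: x ahead of the robot, y to its left, z up, the work surface at z = 0. Lengths are in m, angles in rad, forces in N, time in s.
With the tool pointing down it reaches from about 0.325 to 0.9 m from the base axis. Payload 6.1 kg.
Tool frame: the origin (TCP) lies between the finger pads; the fingertips stand 14 mm ahead of it and the grasp point (between the pads) lies 5 mm behind it; z points along the fingers, y is the line along which they close (so a half turn about z gives the same grasp; the last joint's range is limited). The gripper opens to 87 mm and grips with 3 to 60 N. Pads are 19 mm wide; open, the fingers measure 117 mm over their backs; the gripper's body (75 mm by 190 mm) begins 51 mm behind the grasp point.
Start: joints at [1.199, 0.22, 1.526, -0, 1.395, -0.126], TCP at [0.152, 0.606, 0.237] pointing down, gripper open.
Joint ranges: [-2.98, 2.98], [-0.91, 2.08], [0.09, 2.57], [-1.24, 4.39], [0.2, 2.65], [-2.68, 2.68]. Speed limits (rad/s): [2.57, 2.57, 3.01, 3.14, 3.14, 3.14].

## Interface

Orientations are given as a unit quaternion [w, x, y, z].
In Python, from workcell import * gives the robot as it stands. Calls block until the motion is done:
- goto(position, orientation): joint-space move of the TCP to a pose.
- servo_line(position, frame=None, vel=0.15): straight line of the TCP; frame=None keeps the orientation; vel is the mean speed in m/s.
- set_joints(angles): joint-space move.
- let_go() and grasp(effort=None): open the fingers fully, or close them until they stop; effort is the grip in N (None keeps the last).
- sleep(seconds).
- ik(position, orientation): joint angles nearest the present ones, or None.
- read_state(): the state.
- grab_frame(name): name is "scene" or "top" or "wrist"; returns a dict with "pixels" (400x640x3 uint8, blue, green, red), "vertical_fov" (degrees; the focal length in pixels is half the picture's height over the tangent of half this angle, whatever the lens; pixels are square), "cx", "cy" (the principal point, pixels), "xyz" and "attitude" of the camera in the world. Camera axes: x right, y down, z forward; pixel columns grow to the right and rows downward; lengths in m; the calibration is good to about 2 mm. A picture is of the moment at which its call begins. There is no depth.
A pose or a line that the arm cannot do raises MotionError and nothing moves.
- close_job(): hands the job in; it is judged then, once.
The state is a dict: "t": time; "joints": joint angles; "qvel": joint speeds; "tau": joint torques, N m; "tcp_pos": TCP position; "orientation": TCP orientation; "contact_force": force on the tool from outside, world axes, zero at the start; "ft_torque": the same for the moment, N m; "width": finger opening in m; "grip_force": force on a finger pad.
Only numpy, scipy, OpenCV 4.12 (cv2) and the standard library are available. Lean on these libraries where they do the work, as an engineer would, in place of code of your own. Each camera call takes 0.05 s, during which the arm holds its last target. There are 200 camera calls.

## Task

Put the loose cover plate on top of the drive-unit casing: rest it on the four studs, slide it gently along them until you feel its holes drop over the studs and it lies flush on the casing, and do not force it. Then swing the turn-latch across the plate's edge so that it is held, and let go. Leave the bottle, the cog ring and the spanner alone.

Things in the scene. Friction and masses are not known exactly. Their poses are not given: they have to be found in the camera images.
- casing: Grey drive-unit casing, a box 230 x 200 x 60 mm (x, y, z) with a foot flange, bolted to the bench. Origin: centre of its underside, z up. Four upright steel studs, 8 mm thick, 10 mm tall, tops chamfered, stand on its flat top in a rectangle 84 mm apart along x, 60 mm along y. The dark slots under them are fixed and do not show where the studs are.
- seat (a point): Centre of the casing's top face, 60 mm above the casing's origin; axes as the casing's. The studs share one stiff slide: the centre of their rectangle lies at y = 0 here, but anywhere from -16 to +16 mm along x, different each time and not measured; pushing does not shift it.
- plate: Loose aluminium cover plate 160 x 100 x 5 mm (x, y, z), 0.25 to 0.45 kg, flat on the bench. Origin: centre of its underside, z up. Four through-holes, 11 mm in x by 14 mm in y, at x = +-42, y = +-30 mm. It fits with its x axis along the casing's, either way round. On the stud tops its underside is 10 mm above the casing; held loosely it falls home by its own weight.
- rib (a point): Top centre of the plate's upright grip rib, 45 mm above the plate's underside; axes as the plate's. The rib is solid, 12 mm thick in x, 36 mm long in y, and rises 40 mm from the plate's upper face at its centre. Sliding the plate on the stud tops takes about 2 to 6 N; a plate that has dropped is stopped by the studs after 1 to 3 mm.
- latch (a joint): Turn-latch near the casing's +y edge, a flat steel bar on an upright pivot; it stays where left (about 1 N at the pin turns it). 0 rad: points along the casing's +x, clear of the plate; grows clockwise seen from above; 1.57: points to the casing's -y, across the plate's edge; stop at 1.65. Starts at 0 to 0.4.
- latch_pivot (a point): The latch's pivot axis at the bar's underside, at x = 0, y = +82 mm on the casing, 7 mm above its top face; turns with the latch. The bar reaches 50 mm beyond the pivot, is 14 mm wide and lies 7 to 13 mm above the casing's top: it passes over a seated plate and strikes one that is not down.
- latch_pin (a point): Top centre of the upright round steel pin on the latch bar, 10 mm thick and 30 mm tall, 42 mm from the pivot axis; its top is 43 mm above the casing's top face. Pinch or push it to turn the latch.
- oil: Bystander: white bottle, 52 mm across, 150 mm tall, origin under its centre.
- cog: Bystander: dark steel ring lying flat, 90 mm outside, 44 mm inside, 12 mm thick, origin under its centre.
- spanner: Bystander: steel spanner lying flat on the bench to the robot's right.
Not all that is in view belongs to the job. What is meant by the plate is not green, and is the larger of those in its own colour.

How it is judged:
On the way, in this order (a step that is already met when the one before it is completed fails the run):
1. the plate lies flush on the casing, its holes over the studs (z of plate in the frame of seat between -0.002 and 0.0025 m and horizontal distance between plate and seat below 0.024 m and angle between plate's own z axis and vertical below 0.04 rad and angle between the x axis of plate and the x axis of casing, either way round below 0.12 rad), for 0.2 s.
2. the latch is swung across the plate's edge (value of joint latch above 1.2 rad), for 0.2 s.
At the end, for the whole second after the job is handed in: The plate is at rest flat on the casing's top face (underside within 2.5 mm of it, tilt under 0.04 rad), its holes over the studs (centre within 24 mm of the seat point, x axes within 0.12 rad), and the latch is turned across its edge to more than 1.2 rad (all of step 1 and value of joint latch above 1.2 rad and linear speed of plate below 0.02 m/s); the robot touches nothing.
It fails at once if the plate is forced: it presses on the casing, its studs or its latch with more than 30 N (contact force between plate and casing above 30 N).
It fails at once if the bottle is disturbed (moved over 30 mm) (distance of oil from where it was at the start of the episode above 0.03 m).
It fails at once if the cog ring is disturbed (moved over 30 mm) (distance of cog from where it was at the start of the episode above 0.03 m).
It fails at once if the spanner is disturbed (moved over 30 mm) (distance of spanner from where it was at the start of the episode above 0.03 m).
It also fails if it takes over 64 s, if anything falls off the work surface, if the arm or the gripper's body presses on something with over 40 N, if the wrist force passes 120 N, or if a joint passes its speed limit or range.

## Working session

There is one attempt and no reset: what is moved stays moved. The work goes in short steps, each a Python script; the robot and the scene stay as the last script left them, time stands still between calls to the robot, and variables do not carry over. Pictures are saved under pics/ and viewed, at most 10 in all, crops included, and the job is handed in when it is done.

```bash
mkdir -p pics; ls
python3 - <<'E'
from workcell import *
import cv2
for n in ("top","scene"):
    f=grab_frame(n); cv2.imwrite(f"pics/{n}0.png",f["pixels"]); print(n,{k:v for k,v in f.items() if k!="pixels"})
print(read_state())
E
```

```text
pics
top {'vertical_fov': 57.238964607779984, 'cx': 320.7515981573687, 'cy': 197.46737310638116, 'xyz': array([0.49429351, 0.01651271, 1.22474462]), 'attitude': array([-0.02995989,  0.70980349, -0.70346582,  0.02042697])}
scene {'vertical_fov': 43.46610011769836, 'cx': 310.9168952964125, 'cy': 194.2171502201273, 'xyz': array([1.89933049, 0.20875583, 1.23806049]), 'attitude': array([-0.27582035,  0.59535296,  0.68453635, -0.31762867])}
{'t': 0.1, 'joints': array([ 1.19893705e+00,  2.21160183e-01,  1.52750910e+00,  7.73013989e-06,
        1.39470362e+00, -1.26092193e-01]), 'qvel': array([-1.06061215e-04, -2.46904341e-03, -2.03776256e-03,  2.46278546e-05,
       -1.67343407e-04,  9.93513419e-04]), 'tau': array([ 1.18969885e-03, -4.95935869e+01, -3.88520551e+01,  7.01523875e-02,
        5.13892702e-02, -3.57564875e-05]), 'tcp_pos': array([0.15186078, 0.6057112 , 0.23553207]), 'orientation': array([-2.23024041e-04,  1.22575138e-01,  9.92458837e-01, -8.61739617e-04]), 'contact_force': array([0.16146303, 0.06188276, 0.47930698]), 'ft_torque': array([-0.07338832, -0.00320728,  0.00674086]), 'grip_force': 0.0, 'width': 0.08708821903785552}
```

View pics/top0.png

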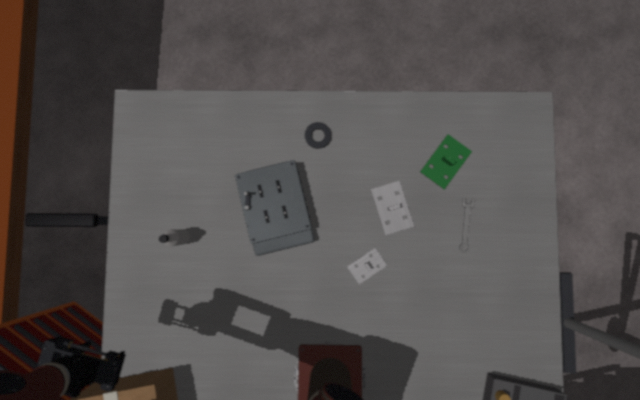

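View pics/scene0.png

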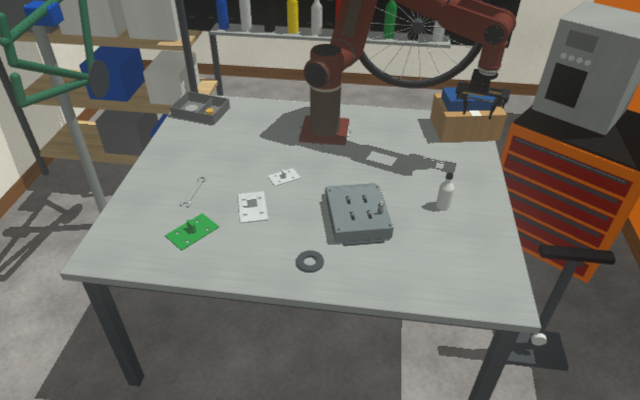

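The top view shows the casing near (276,207), with the latch at its left edge near (248,200). The white plate is near (392,208), with a smaller white decoy at (367,266), a green decoy at (446,161) and the bottle at about (165,238). Next I'll enlarge the casing and plate area.

```bash
cat > h.py <<'E'
from workcell import *
import numpy as np, cv2
from scipy.spatial.transform import Rotation as R
def rot(q): return R.from_quat(np.roll(q,-1))
def px(f,uv,z):
    "pixel -> world point at height z"
    h=f["pixels"].shape[0]; F=h/2/np.tan(np.radians(f["vertical_fov"])/2)
    d=rot(f["attitude"]).apply([(uv[0]-f["cx"])/F,(uv[1]-f["cy"])/F,1])
    c=f["xyz"]; return c+d*(z-c[2])/d[2]
def proj(f,p):
    h=f["pixels"].shape[0]; F=h/2/np.tan(np.radians(f["vertical_fov"])/2)
    c=rot(f["attitude"]).inv().apply(np.array(p)-f["xyz"]); return c[:2]/c[2]*F+[f["cx"],f["cy"]]
def crop(f,x,y,w,h,s,name):
    cv2.imwrite(name,cv2.resize(f["pixels"][y:y+h,x:x+w],None,fx=s,fy=s,interpolation=cv2.INTER_CUBIC))
def down(yaw):
    "tool down, tool y axis along world direction yaw"
    y=np.array([np.cos(yaw),np.sin(yaw),0]); z=np.array([0,0,-1.]); x=np.cross(y,z)
    return np.roll(R.from_matrix(np.c_[x,y,z]).as_quat(),1)
E
python3 - <<'E'
from h import *
f=grab_frame("top"); crop(f,226,142,200,130,4,"pics/topc.png")
E
```

```text
(no output)
```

View pics/topc.png

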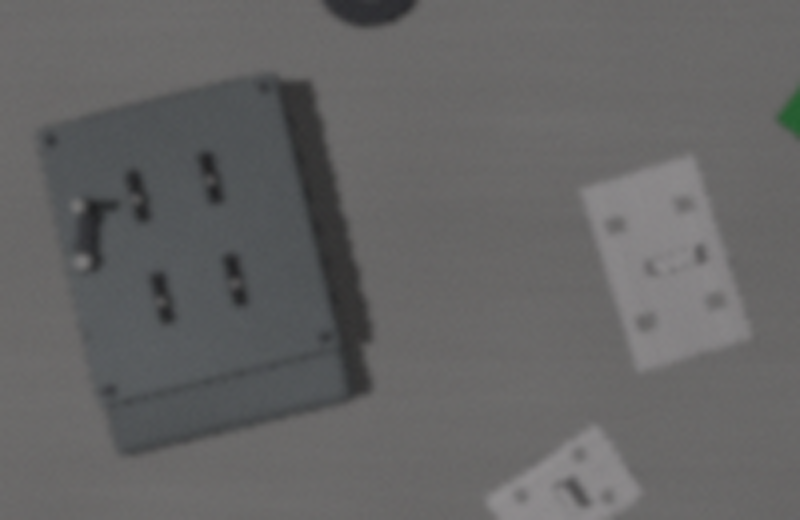

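The enlarged view shows these features (crop px):
- **Casing screws:** (52,138), (264,87), (325,337) and (110,391).
- **Stud dots:** (140,200), (212,180), (236,284) and (163,300).
- **Latch:** pivot at (82,262) and pin at (78,207), so close to 0 rad and pointing up, which is +x.
- **Plate holes:** (616,225), (685,204), (716,300) and (647,322).

I'll compute positions from these and take a closer look with the wrist camera.

Run:
```python
from h import *
f=grab_frame("top")
P=lambda l,z: np.array([px(f,(226+u/4-.4,142+v/4-.4),z) for u,v in l])
def rep(n,a):
    # order TL,TR,BR,BL ; x axis up
    c=a.mean(0); d=(a[0]+a[1]-a[2]-a[3])/2; w=(a[0]+a[3]-a[1]-a[2])/2
    print(n,c.round(4),"len",np.linalg.norm(d).round(4),np.linalg.norm(w).round(4),"yaw",np.arctan2(d[1],d[0]).round(4),np.arctan2(-w[0],w[1]).round(4)); return c,np.arctan2(d[1],d[0])
rep("screws",P([(52,138),(264,87),(325,337),(110,391)],.06))
rep("studs",P([(140,200),(212,180),(236,284),(163,300)],.07))
c,y=rep("holes",P([(616,225),(685,204),(716,300),(647,322)],.005))
rep("plate",P([(580,190),(695,155),(752,340),(640,373)],.005))
print("piv",P([(82,262)],.09),"pin",P([(78,207)],.103))
h=c+[0,0,.32-c[2]]
# tool closes along plate x (rib thin): 
for yy in (y,y+np.pi):
    q=ik(h,down(yy)); print(q)
q=min((ik(h,down(yy)) for yy in (y,y+np.pi)),key=lambda q:9 if q is None else abs(q[5]))
set_joints(q)
f=grab_frame("wrist"); cv2.imwrite("pics/w1.png",f["pixels"])
print(f["xyz"],f["vertical_fov"],read_state()["tcp_pos"],proj(f,c),proj(f,c+[0,0,.04]))
```

```text
screws [0.5649 0.1864 0.06  ] len 0.2069 0.1752 yaw 0.2506 0.2503
studs [0.5616 0.1848 0.07  ] len 0.0831 0.059 yaw 0.2447 0.2527
holes [ 0.5507 -0.2039  0.005 ] len 0.0839 0.0601 yaw 0.3067 0.3106
plate [ 0.5495 -0.2045  0.005 ] len 0.1598 0.0985 yaw 0.3037 0.2997
piv [[0.54327265 0.26384487 0.09      ]] pin [[0.58504664 0.2651158  0.103     ]]
[-4.88860431e-01  8.89445340e-02  1.51846043e+00 -4.44089210e-16
  1.53418769e+00 -7.95580596e-01]
[-4.88860431e-01  8.89445340e-02  1.51846043e+00 -4.44089210e-16
  1.53418769e+00  2.34601206e+00]
[ 0.52869222 -0.13182994  0.46823047] 66.66726596622064 [ 0.5509533  -0.20320877  0.31992781] [318.93696648 163.36530364] [318.8874713  167.96828833]
```

View pics/w1.png

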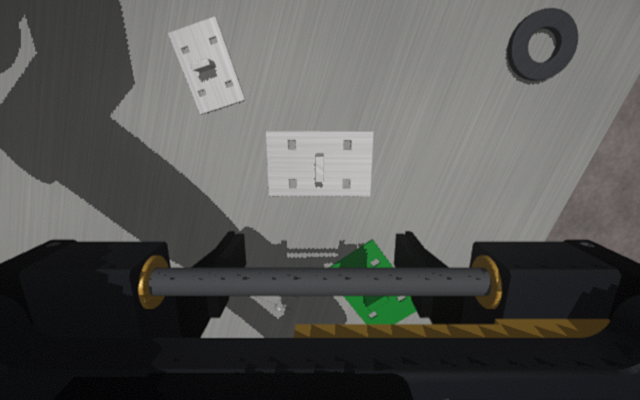

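The wrist view agrees with the top-camera position. The holes average (319.5,163.5) against a predicted (319,163), and the rib is at (319,168). I'll grasp the rib, lift, and hover over the casing.

Run:
```python
from h import *
yp=.306; yc=.249
servo_line([.5505,-.2040,.085],down(yp),vel=.2)
servo_line([.5505,-.2040,.025],vel=.1)
grasp(20); s=read_state(); print("w",s["width"],s["grip_force"],s["tcp_pos"],s["contact_force"])
servo_line([*s["tcp_pos"][:2],.16],vel=.12)
s=read_state(); print("w",s["width"],s["contact_force"],s["ft_torque"])
seat=np.array([.5649,.1860]); ux=np.array([np.cos(yc),np.sin(yc)])
p=seat+ux*(-.0036-.006)
goto([*p,.16],down(yc)); 
s=read_state(); print(s["t"],s["tcp_pos"],s["contact_force"],s["joints"])
f=grab_frame("wrist"); cv2.imwrite("pics/w2.png",f["pixels"])
f=grab_frame("top"); crop(f,216,142,130,120,5,"pics/top2.png")
```

```text
w 0.011901419472889078 19.999688209500164 [ 0.55048501 -0.20396691  0.02496606] [-0.49169444  0.28768026 -0.6323182 ]
w 0.012196059048541454 [-0.14583266 -0.65312607 -2.00011076] [-0.06532044  0.09977155  0.05293292]
9.4083 [0.55593366 0.1826267  0.15990537] [ 1.56908571  0.36618929 -2.96873846] [ 1.82973254e-01  1.91954470e-01  1.70788816e+00 -5.66582776e-04
  1.24182570e+00 -6.49405706e-02]
```

View pics/w2.png

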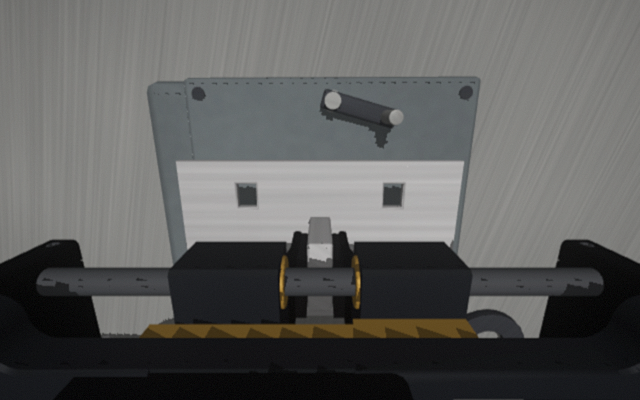

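The plate is held level and parallel to the casing. The wrist view shows the casing screws at (198,93) and (465,92), the latch pivot at (333,100), the pin at (397,117), and the plate holes at (247,195) and (393,195). I'll check these against the model, then descend with force checks.

Run:
```python
from h import *
yc=.249
seat=np.array([.5649,.1860]); ux=np.array([np.cos(yc),np.sin(yc)]); uy=np.array([-ux[1],ux[0]])
f=grab_frame("wrist"); s0=read_state(); t=s0["tcp_pos"][:2]
fr=lambda uv,z,o:(lambda d:np.round([d@ux*1e3,d@uy*1e3],1))(px(f,uv,z)[:2]-o)
print("screws rel seat",fr((198,93),.06,seat),fr((465,92),.06,seat),"expect +-103.5,87.5")
print("holes rel tcp",fr((247,195),.14,t),fr((393,195),.14,t),"expect +-42,30")
print("pivot",fr((333,100),.083,seat),"pin",fr((397,117),.103,seat))
F0=np.mean([(sleep(.05),read_state()["contact_force"])[1] for _ in range(4)],0); print("F0",F0)
p=seat+ux*(-.0096)
# underside = tcp-.025 -> stud tops at tcp .095
servo_line([*p,.1],vel=.08); 
for z in np.arange(.0985,.091,-.0007):
    servo_line([*p,z],vel=.01); s=read_state(); d=s["contact_force"]-F0
    print(round(z,4),s["tcp_pos"].round(4),d.round(2))
    if d[2]>2.0: break
print(s["t"])
```

```text
screws rel seat [-102.5   87.7] [103.3  88. ] expect +-103.5,87.5
holes rel tcp [-41.   29.2] [42.7 29. ] expect +-42,30
pivot [ 0.7 81.5] pin [41.6 70.2]
F0 [-0.32492894  0.20298859 -2.7036283 ]
0.0985 [0.5558 0.1837 0.0988] [ 0.43 -0.07 -0.78]
0.0978 [0.5556 0.1836 0.0978] [ 1.01  0.82 -0.27]
0.0971 [0.5555 0.1836 0.097 ] [ 0.28 -0.7   0.2 ]
0.0964 [0.5555 0.1836 0.0963] [ 1.12 -0.11 -0.83]
0.0957 [0.5555 0.1836 0.0956] [ 0.12 -0.31 -0.27]
0.095 [0.5556 0.1836 0.095 ] [-0.12 -0.76  0.02]
0.0943 [0.5556 0.1837 0.0949] [-1.56 -2.3   6.12]
12.4583
```

Contact came at the expected height of 0.095. Now I'll slide along +x with a light load, following the force.

```bash
cat > slide.py <<'E'
from h import *
yc=.249; F0=np.array([-.3,.2,-2.75])
seat=np.array([.5649,.1860]); ux=np.array([np.cos(yc),np.sin(yc)]); uy=np.array([-ux[1],ux[0]])
def meas(n=3):
    a=[]
    for _ in range(n): sleep(.03); a.append(read_state())
    d=np.mean([s["contact_force"] for s in a],0)-F0
    return a[-1],np.array([d[:2]@ux,d[:2]@uy,d[2]])
def slide(x0,x1,step,z,zc,y=0):
    "slide with light load; stop when the plate is 1.5 mm under contact height zc without load"
    for x in np.arange(x0,x1,step):
        servo_line([*(seat+ux*x+uy*y),z],vel=.015)
        s,d=meas()
        for _ in range(6):
            if d[2]>2: break
            z-=.0004; servo_line([*s["tcp_pos"][:2],z] if 0 else [*(seat+ux*x+uy*y),z],vel=.02); s,d=meas()
            if s["tcp_pos"][2]<zc-.0015: print("DROP",x); return x,z,s,d
        if d[2]>6: z+=.0003
        print(round(x*1e3,1),round(z*1e3,1),s["tcp_pos"][2].round(4),d.round(1),round(s["t"],1))
        if abs(d[0])>12 or d[2]>15: print("STOP"); break
    return x,z,s,d
E
python3 - <<'E'
from slide import *
x,z,s,d=slide(-.0096,.006,.001,.0944,.0949)
print(x,z,s["tcp_pos"],d,s["t"])
E
```

```text
-9.6 94.7 0.0949 [-3.5 -0.4  7.9] 12.8
-8.6 95.0 0.0949 [-4.7 -0.5  7.5] 13.2
-7.6 95.0 0.0949 [-2.7  0.2  4.9] 13.5
-6.6 95.0 0.0948 [-1.9 -0.2  2.8] 13.9
DROP -0.0056000000000000025
-0.0056000000000000025 0.093 [0.55985548 0.18468889 0.09332293] [2.38519772 0.05844757 3.06284812] 15.9583
```

The plate dropped near the predicted stud position. I'll ease it down, following the lateral force.

Run:
```python
from slide import *
x,z=-.0056,.093
for i in range(24):
    s,d=meas(2)
    print(round(x*1e3,1),round(z*1e3,1),s["tcp_pos"][2].round(4),d.round(1))
    if s["tcp_pos"][2]<.0856 and d[2]>2.5: print("flush"); break
    if d[2]>5 and s["tcp_pos"][2]<.0856: break
    if abs(d[0])>2: x+=np.sign(d[0])*.0005
    if d[2]<5: z-=.0007
    elif d[2]>10: z+=.0005
    servo_line([*(seat+ux*x),z],vel=.02)
print(s["tcp_pos"],s["t"],s["width"])
```

```text
-5.6 93.0 0.0933 [ 2.4 -0.   3.4]
-5.1 92.3 0.0922 [ 4.2 -0.6 -0.2]
-4.6 91.6 0.0915 [4.2 0.2 0.1]
-4.1 90.9 0.0907 [ 2.  -0.3  0.2]
-4.1 90.2 0.09 [ 2.3 -0.1  0.1]
-3.6 89.5 0.0891 [ 1.  -0.9 -0.4]
-3.6 88.8 0.0887 [ 0.1 -0.3 -0.7]
-3.6 88.1 0.0881 [ 0.2  0.3 -0.1]
-3.6 87.4 0.0874 [ 0.4 -0.7 -0.1]
-3.6 86.7 0.0867 [ 0.2 -0.  -0. ]
-3.6 86.0 0.086 [-0.5 -0.  -0.7]
-3.6 85.3 0.0853 [ 0.4 -0.2 -0.2]
-3.6 84.6 0.085 [ 0.1 -0.1  3. ]
flush
[0.56160078 0.18515084 0.08498774] 19.825 0.011680714727104817
```

The plate is flush at TCP z 0.085, which is 10 mm below the stud tops. I'll release, lift and look.

Run:
```python
from slide import *
s=read_state(); servo_line([*s["tcp_pos"][:2],.0851],vel=.02)
let_go(); s=read_state(); print(s["width"])
servo_line([*s["tcp_pos"][:2],.2],vel=.15)
servo_line([*(seat-uy*.05),.22],vel=.15)
f=grab_frame("wrist"); cv2.imwrite("pics/w3.png",f["pixels"])
c=lambda x,y,z:[*(seat+ux*x+uy*y),z]
print([proj(f,c(-.0036+a*.08,b*.05,.065)).round(0) for a in(-1,1) for b in (-1,1)],"pin",proj(f,c(.0404,.0704,.103)),read_state()["t"])
```

```text
0.08676505528974054
[array([238., 188.]), array([230.,  84.]), array([394., 188.]), array([401.,  84.])] pin [370.09760691  52.25088928] 22.925
```

View pics/w3.png

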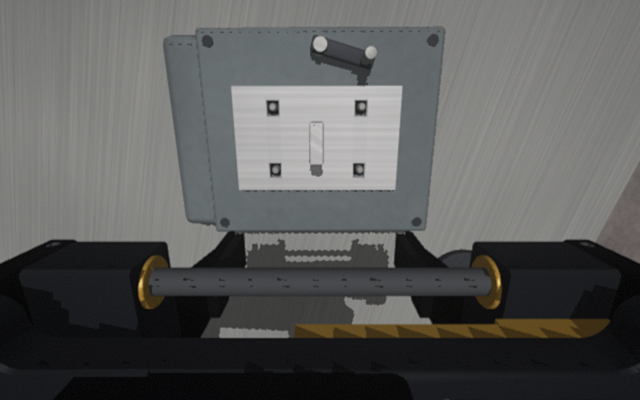

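The plate lies flush with a stud in each of the four holes: (273,107), (361,107), (359,170) and (275,170). Its corners match the prediction, and the pin is at (370,52) as predicted, so the latch is at about 0.28 rad. Now I'll pinch the pin and swing the latch.

Run:
```python
from slide import *
piv=np.array([0,.082]); Z=.091
def pose(th,z): 
    q=piv+.042*np.array([np.cos(th),-np.sin(th)])
    return [*(seat+ux*q[0]+uy*q[1]),z], down(yc-th+np.pi/2)
th=.28
goto(*pose(th,.2)); print(read_state()["joints"].round(2))
servo_line(pose(th,.13)[0],vel=.15); servo_line(pose(th,Z)[0],vel=.06)
grasp(12); s,d=meas(); print("w",s["width"],d)
for t in np.linspace(th,1.5,13)[1:]:
    servo_line(*pose(t,Z),vel=.06); s,d=meas(1); print(round(t,2),d.round(1),s["width"].round(4))
    if np.linalg.norm(d)>25: print("STOP"); break
print(s["t"])
```

```text
[ 0.3   0.29  1.51 -0.    1.34 -1.24]
w 0.009473210193159836 [1.59218051 0.23760505 2.07348421]Traceback (most recent call last):
  File "<stdin>", line 11, in <module>
AttributeError: 'float' object has no attribute 'round'
```

Run:
```python
from slide import *
piv=np.array([0,.082]); Z=.091
def pose(th,z): 
    q=piv+.042*np.array([np.cos(th),-np.sin(th)])
    return [*(seat+ux*q[0]+uy*q[1]),z], down(yc-th+np.pi/2)
for t in np.linspace(.28,1.5,13)[2:]:
    servo_line(*pose(t,Z),vel=.06); s,d=meas(1); print(round(t,2),d.round(1),s["width"])
    if np.linalg.norm(d)>25: print("STOP"); break
else:
    let_go(); p=read_state()["tcp_pos"][:2]
    servo_line([*p,.2],vel=.12); servo_line([*(seat-uy*.05),.22],down(yc),vel=.15)
    f=grab_frame("wrist"); cv2.imwrite("pics/w4.png",f["pixels"])
print(read_state()["t"])
```

```text
0.48 [-0.5 -1.3  3.6] 0.009200786966664027
0.58 [-1.4  0.2  4.2] 0.009661133458549674
0.69 [-2.1  0.6  4.2] 0.009431540989728239
0.79 [-2.9  0.5  4.2] 0.009322532503162001
0.89 [-3.8  2.5  4.7] 0.009293375139623406
0.99 [-3.6  2.7  4.4] 0.00922464418385398
1.09 [-3.7  3.5  4.9] 0.009246843256924542
1.2 [-2.1  3.9  3.9] 0.009364880956043467
1.3 [-2.9  4.1  4.3] 0.009718638533506513
1.4 [-2.   4.7  4.5] 0.00924405615900492
1.5 [-2.6  4.4  3.1] 0.009245255304747582
33.3667
```

View pics/w4.png

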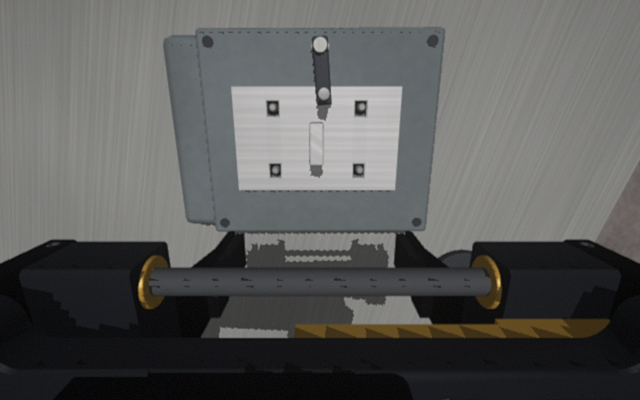

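The latch bar runs from its pivot at (320,45) to the pin at (323,94), across the plate's edge at about 1.5 rad. The plate is still seated and the gripper is clear, so I'm handing in.

```bash
python3 -c "
from workcell import *
print(close_job())"
```

```text
the job is handed in; nothing more can be done
None
```

The plate lies flush on the casing over all four studs, the latch is swung across its edge to about 1.5 rad, the robot has let go, and the job was handed in at about 33 s; no verdict was returned.

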